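# Lock the kitchen scale's battery cover with a screwdriver

### The arm

A 6-joint arm with a two-finger parallel gripper is mounted at the origin on the work surface. World frame = base frame: x ahead of the robot, y to its left, z up, the work surface at z = 0. Lengths are in m, angles in rad, forces in N, time in s.
With the tool pointing down it reaches from about 0.325 to 0.775 m from the base axis. Payload 5.5 kg.
Tool frame: the origin (TCP) lies midway between the tips of the shut fingers; the grasp point (between the pads) lies 19 mm behind it; z points along the fingers, y is the line along which they close (so a half turn about z gives the same grasp; the last joint's range is limited). The gripper opens to 85 mm and grips with 20 to 120 N. Pads are 22 mm wide; open, the fingers measure 114 mm over their backs; the gripper's body (76 mm by 85 mm) begins 54 mm behind the grasp point. The pads swing forward as they close: fully open they stand 13 mm farther back than shut.
Start: joints at [1.204, 0.091, 1.231, -0, 1.82, -0.057], TCP at [0.183, 0.571, 0.231] pointing down, gripper open.
Joint ranges: [-2.87, 2.87], [-0.86, 2.18], [0.17, 2.46], [-1.51, 4.65], [0.06, 2.69], [-2.65, 2.65]. Speed limits (rad/s): [2.57, 2.57, 3.01, 3.14, 3.14, 3.14].

### API

Orientations are given as a unit quaternion [w, x, y, z].
In Python, from cell import ctrl, vision, job_done gives the robot as it stands.
- The arm moves only by the tool carry_out, never from a script. Its argument "plan" is a list of rows, each an object of numbers: "fingers": the gripper command: -1 is shut, 1 is fully open, values between are in proportion; "x", "y", "z": the shift along the tool's x, y, z in m; "twist": the turn about the tool's z in rad. In form: [{"fingers": .., "x": .., "y": .., "z": .., "twist": ..}, ...]. A call has 1 to 12 rows; each row shifts and turns the commanded pose from where the row before left it, along the tool's axes as they then stand; what a row does not reach is not made up. A row lasts 1/12 s, in which the tool goes at most 41.7 mm and 7.16 degrees, less where a joint would pass 70% of its speed; a pose out of reach is approached as far as the arm can. A call is refused whole if a number of a shift passes 0.0417 or a number of a turn 0.125, either way. A call with a gripper value outside its range is refused whole. The fingers move at their own pace and stop on an object; the grip force is fixed at half the most. Time passes only in rows, so rows that do not move let the fingers close. It gives the time, the measured TCP pose, the force, the opening and the grip force at its end, in the units of the state.
- ctrl.observe(): the state, without advancing time (a new reading comes with each control period).
- vision.grab_frame(name): name is "scene" or "top" or "wrist"; returns the picture (420x560x3 uint8, red, green, blue); there is no depth.
- vision.camera_info(name): a dict with "intrinsics" (3x3 intrinsics, pixels), "eye" and "rotation" of the camera in the world. Camera axes: x right, y down, z forward; pixel columns grow to the right and rows downward; lengths in m; the calibration is good to about 2 mm. A picture is of the moment at which its call begins: read the wrist's pose just before it. camera_info takes no time and is no camera call; for the wrist camera it gives the pose at the moment of the call.
- job_done(): hands the job in; it is judged then, once.
The state is a dict: "time": time; "joint_pos": joint angles; "qd": joint speeds; "tau": joint torques, N m; "ee_pos": TCP position; "tool_rot": TCP orientation; "ft_force": force on the tool from outside, world axes, zero at the start; "torque": the same for the moment, N m; "opening": finger opening in m; "gripper_force": force on a finger pad.
Only numpy, scipy, OpenCV 4.12 (cv2) and the standard library are available. Lean on these libraries where they do the work, as an engineer would, in place of code of your own. Each camera call takes 0.05 s, during which the arm holds its last target. There are 200 camera calls.

### The job

The kitchen scale lies face down; lock its battery cover. With the flat-blade screwdriver (the one with the square handle), press the slotted lock screw in and, keeping it pressed in, turn it a quarter turn clockwise to its stop; then stand the screwdriver back upright in the hole of the tool rest it came from, leaving the other things where they are.

Things in the scene. Friction and masses are not known exactly. Their poses are not given: they have to be found in the camera images.
- slot (a point): Centre of the slot's mouth in the steel lock screw (head 23 mm across, its top 9 mm above the scale's underside, 37 mm above the table when not pressed). x runs along the slot, z up. Slot open at both ends, 7 mm deep: 8 mm wide at the mouth, sloping to 3.2 mm wide 3 mm down, then straight walls to a flat floor. The screw cannot be pushed aside.
- lock_screw (a joint): Turn of the lock screw, rad: 0 open, grows clockwise seen from above, hard stop at 1.571 (locked). Starts between 0 and 0.3, turns stiffly (0.05 N m friction), stays where it is left. The blade has about 0.11 rad of play in the slot either way, so the tool must turn a little farther than the screw.
- screw_press (a joint): How far the lock screw is pressed in, m: 0 up, 0.004 fully in. It rides on a spring: 4 N to start, 7 N at the end of its travel; it springs up when let go.
- scale: The kitchen scale, upside down, white plastic, 160 x 210 mm and 28 mm high with a 4 mm rubber foot at each corner; origin at the middle of its underside on the table, y along its long side. It does not move. The lock screw's axis is at x 0, y +40 mm of this frame.
- driver_mid (a point): Flat-blade screwdriver, centre of its handle: upright black block 30 x 30 mm, 70 mm tall, 0.08 to 0.17 kg. z up along the tool, x along the blade's width and square to two handle faces. Below it an 8 mm round shaft, then the blade. It stands in one of the rest's two holes (either), its handle's underside on the rest's top: this point is 115 mm above the table.
- driver_tip (a point): Middle of the end of the screwdriver's blade, 97 mm straight below the handle's centre (62 mm below the handle's underside), same axes. The blade is 11 mm wide (along x) and 2 mm thick (along y).
- rest: The tool rest: a wooden plate 80 x 250 mm, 8 mm thick, its top 80 mm above the table, on a wall at each end; origin at the middle of its underside on the table. Two through holes 22 mm across lie on its y axis, at y +70 and -70 mm. It does not move.
- cross_mid (a point): The other screwdriver, cross-point with a round black handle 29 mm across, upright in the other hole; this point is half-way up its handle. z is up along it. Leave it standing.
- jar_mid (a point): Glass jar with clamp-top lid, 92 mm across, 130 mm high, middle of its height. Leave it.
- tray_mid (a point): Steel ice cube tray, 100 x 260 x 35 mm, its centre. Leave it.
- colander_mid (a point): Steel colander, 236 mm across plus two loop handles, 100 mm high, middle of its height. Leave it.
Things that resemble listed ones, but are neither listed nor needed, are in the scene too. What is shaped like the part that bears cross_mid but purple is not meant.

How it is judged:
By the outcome, as a careful person would: the job done as asked, in the order asked, and still so for the second after the job is handed in, with the robot touching nothing.
It also fails if it takes over 61 s, if anything falls off the work surface, if the arm or the gripper's body presses on something with over 40 N, if the wrist force passes 120 N, or if a joint passes its speed limit or range.

## Working session

There is one attempt and no reset: what is moved stays moved. The work goes in short steps, Python scripts to look and compute and a tool call to move; the robot and the scene stay as the last step left them, time stands still between calls to the robot, and variables do not carry over. Pictures are saved under pics/ and viewed, at most 10 in all, crops included, and the job is handed in when it is done.

Besides the shell and the picture viewer there is one more tool, called after "Emit:" by a JSON object that holds its "fn" and its "kwargs". carry_out: Moves the arm, as the interface text tells. Its arguments: {"type":"object","properties":{"plan":{"type":"array"}},"required":["plan"]}

```bash
mkdir -p pics; ls
cat > h.py <<'E'
import numpy as np, cv2
from cell import ctrl, vision, job_done
def save(n,f):
    im=vision.grab_frame(n); cv2.imwrite('pics/'+f,im[:,:,::-1]); return im
def ray(n,u,v,z,info=None):
    c=info or vision.camera_info(n); K=np.array(c['intrinsics']);R=np.array(c['rotation']);e=np.array(c['eye'])
    d=R@np.linalg.solve(K,[u,v,1.]); return e+d*(z-e[2])/d[2]
def proj(n,p,info=None):
    c=info or vision.camera_info(n); K=np.array(c['intrinsics']);R=np.array(c['rotation']);e=np.array(c['eye'])
    q=K@(R.T@(np.array(p)-e)); return q[:2]/q[2]
E
python3 - <<'E'
from h import *
a=save('top','top1.png');b=save('scene','scene1.png');
s=ctrl.observe();print(s['time'],s['ee_pos'],s['tool_rot'],s['opening'])
for n in ('top','scene','wrist'):
    c=vision.camera_info(n);print(n,np.array(c['intrinsics'])[0,0],np.round(c['eye'],3),np.round(c['rotation'],3).tolist())
E
```

```text
pics
0.1 [0.18283181 0.57120457 0.23022168] [-1.95330195e-04  1.54270998e-01  9.88028165e-01 -8.75588817e-04] 0.08537908231900863
top 454.7831906016391 [0.311 0.112 1.439] [-0.084, 0.728, -0.676, 0.074]
scene 407.0022810188691 [1.192 0.288 0.861] [-0.205, 0.57, 0.749, -0.268]
wrist 331.5831257249327 [0.102 0.597 0.372] [0.133, 0.796, 0.582, 0.096]
```

```bash
sed -i "s/R=np.array(c\['rotation'\])/R=rot(c['rotation'])/; 2a from scipy.spatial.transform import Rotation as Ro\ndef rot(q):\n    return Ro.from_quat([q[1],q[2],q[3],q[0]]).as_matrix()" h.py; python3 -c "
from h import *
for n in ('top','scene','wrist'): print(rot(vision.camera_info(n)['rotation']).round(2).tolist())"
```

```text
[[0.07, -0.97, 0.22], [-1.0, -0.07, 0.02], [-0.01, -0.22, -0.98]]
[[-0.27, 0.74, -0.61], [0.96, 0.21, -0.17], [0.0, -0.64, -0.77]]
[[0.3, 0.9, 0.31], [0.95, -0.29, -0.1], [-0.0, 0.32, -0.95]]
```

View pics/top1.png

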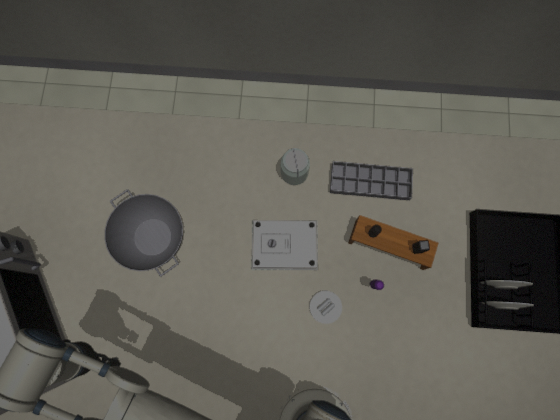

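View pics/scene1.png

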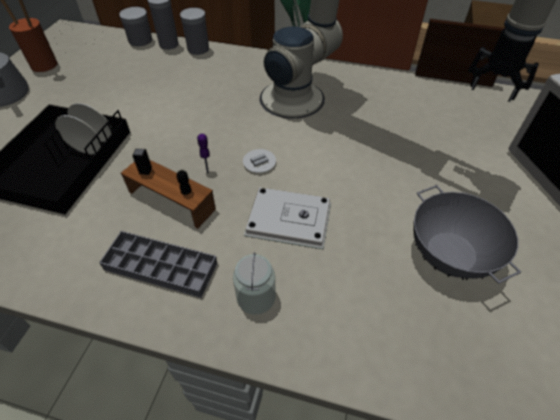

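Top view: scale around (285,244) with the screw at (271,243). Rest around (395,242), with the square handle at (421,245), the round handle at (374,231) and the purple decoy at (377,285). The scene view agrees.

Run:
```python
from h import *
print('screw',ray('top',271,243,.037).round(3));print('handle',ray('top',423,245,.15).round(3));print('cross',ray('top',374,230,.14).round(3))
im=cv2.imread('pics/top1.png')
hsv=cv2.cvtColor(im,cv2.COLOR_BGR2HSV)
m=cv2.inRange(hsv,(5,120,90),(22,255,255));m[:200]=0;m[280:]=0;m[:,:340]=0;m[:,450:]=0
m=cv2.morphologyEx(m,cv2.MORPH_CLOSE,np.ones((13,13)))
c=max(cv2.findContours(m,0,2)[0],key=cv2.contourArea)
b=cv2.boxPoints(cv2.minAreaRect(c));W=np.array([ray('top',u,v,.08)for u,v in b]);print(b.round(1).tolist(),W.round(3).tolist(),W.mean(0))
cv2.imwrite('pics/c1.png',np.vstack([cv2.resize(im[215:275,240:320],(640,480))[:300],cv2.resize(im[215:275,345:445],(640,300))]) )
s=ctrl.observe();R=rot(s['tool_rot']);print(R.round(3).tolist())
c=vision.camera_info('wrist');print((R.T@(np.array(c['eye'])-s['ee_pos'])).round(4),(R.T@rot(c['rotation'])).round(3).tolist())
```

```text
screw [0.527 0.167 0.037]
handle [ 0.536 -0.271  0.15 ]
cross [ 0.571 -0.132  0.14 ]
[[351.0, 238.5], [359.3999938964844, 214.89999389648438], [438.79998779296875, 243.0], [430.3999938964844, 266.6000061035156]] [[0.552, -0.075, 0.08], [0.627, -0.098, 0.08], [0.558, -0.339, 0.08], [0.485, -0.314, 0.08]] [ 0.55537505 -0.20653404  0.08      ]
[[-0.952, 0.305, -0.001], [0.305, 0.952, -0.002], [0.0, -0.002, -1.0]]
[ 0.085  -0.0004 -0.1423] [[0.001, -0.946, -0.323], [1.0, 0.001, 0.001], [-0.001, -0.323, 0.946]]
```

Emit:
{"fn": "carry_out", "kwargs": {"plan": [{"fingers": 1, "x": -0.03, "y": -0.0187, "z": 0, "twist": 0}, {"fingers": 1, "x": -0.03, "y": -0.0187, "z": 0, "twist": 0}, {"fingers": 1, "x": -0.03, "y": -0.0187, "z": 0, "twist": 0}, {"fingers": 1, "x": -0.03, "y": -0.0187, "z": 0, "twist": 0}, {"fingers": 1, "x": -0.03, "y": -0.0187, "z": 0, "twist": 0}, {"fingers": 1, "x": -0.03, "y": -0.0187, "z": 0, "twist": 0}, {"fingers": 1, "x": -0.03, "y": -0.0187, "z": 0, "twist": 0}, {"fingers": 1, "x": -0.03, "y": -0.0187, "z": 0, "twist": 0}, {"fingers": 1, "x": -0.03, "y": -0.0187, "z": 0, "twist": 0}, {"fingers": 1, "x": -0.03, "y": -0.0187, "z": 0, "twist": 0}, {"fingers": 1, "x": -0.03, "y": -0.0187, "z": 0, "twist": 0}, {"fingers": 1, "x": -0.03, "y": -0.0187, "z": 0, "twist": 0}]}}

```text
time: 1.1
ee_pos: [0.4581, 0.2464, 0.2309]
tool_rot: [-0.0, 0.154, 0.988, -0.0]
ft_force: [-0.1, 0.8, -0.5]
opening: 0.0851
gripper_force: 0.0
```

Emit:
{"fn": "carry_out", "kwargs": {"plan": [{"fingers": 1, "x": -0.03, "y": -0.0187, "z": 0.02, "twist": 0}, {"fingers": 1, "x": -0.03, "y": -0.0187, "z": 0.02, "twist": 0}, {"fingers": 1, "x": -0.03, "y": -0.0187, "z": 0.02, "twist": 0}, {"fingers": 1, "x": 0, "y": 0, "z": 0.02, "twist": 0}, {"fingers": 1, "x": 0, "y": 0, "z": 0, "twist": 0}, {"fingers": 1, "x": 0, "y": 0, "z": 0, "twist": 0}]}}

```text
time: 1.6
ee_pos: [0.5251, 0.1668, 0.1497]
tool_rot: [-0.002, 0.155, 0.988, -0.001]
ft_force: [0.6, 0.2, 1.1]
opening: 0.0858
gripper_force: 0.0
```

Run:
```python
from h import *
c=vision.camera_info('wrist');im=save('wrist','w1.png');s=ctrl.observe();print(s['time'],s['ee_pos'],s['joint_pos'])
u,v=proj('wrist',[.527,.167,.037],c).astype(int);print(u,v)
import pickle;pickle.dump(c,open('w1.pkl','wb'))
cr=im[v-75:v+75,u-100:u+100,::-1];cv2.imwrite('pics/w1c.png',cv2.resize(cr,(800,600),interpolation=cv2.INTER_CUBIC))
```

```text
1.65 [0.52560988 0.16755344 0.15164429] [ 2.46675745e-01 -3.97567405e-02  1.50436821e+00  4.05023347e-04
  1.67757404e+00 -1.01470747e+00]
284 207
```

View pics/w1c.png

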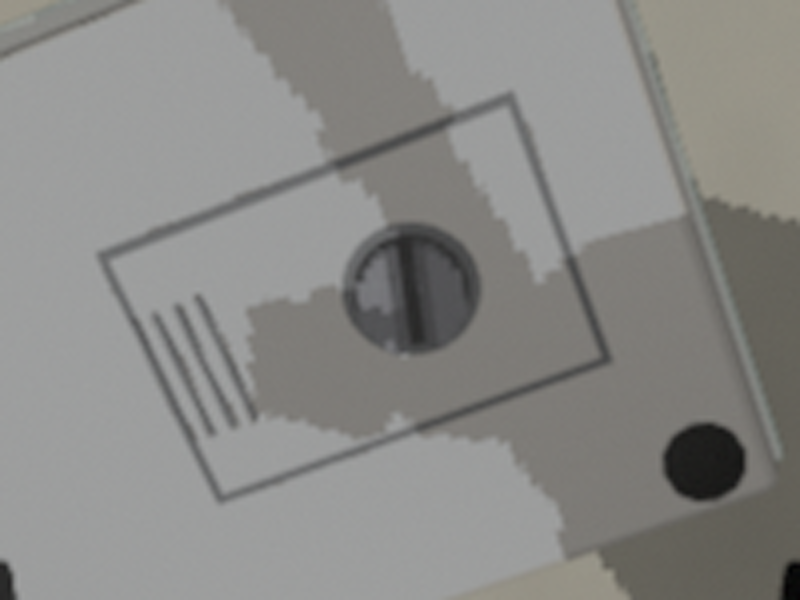

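Wrist crop: the lock screw is at crop (413,290), and its slot is the dark line from (403,236) to (418,345).

Run:
```python
from h import *
import pickle;c=pickle.load(open('w1.pkl','rb'))
f=lambda x,y,z=.037: ray('w',184+(x+.5)/4-.5,132+(y+.5)/4-.5,z,c)
print('screw',f(413,290));a,b=f(403,236,.031),f(418,345,.031);d=a-b
print('slot',np.degrees(np.arctan2(d[1],d[0])))
e=f(100,255,.028)-f(512,95,.028);print('cover long edge',np.degrees(np.arctan2(e[1],e[0])))
```

```text
screw [0.52513429 0.16971156 0.037     ]
slot 169.89802571349458
cover long edge -86.23176204289308
```

Emit:
{"fn": "carry_out", "kwargs": {"plan": [{"fingers": 1, "x": 0.02, "y": -0.03, "z": -0.025, "twist": 0}, {"fingers": 1, "x": 0.02, "y": -0.035, "z": -0.025, "twist": 0}, {"fingers": 1, "x": 0.015, "y": -0.038, "z": -0.025, "twist": 0}, {"fingers": 1, "x": 0.015, "y": -0.038, "z": -0.025, "twist": 0}, {"fingers": 1, "x": 0.014, "y": -0.038, "z": 0, "twist": 0}, {"fingers": 1, "x": 0.014, "y": -0.038, "z": 0, "twist": 0}, {"fingers": 1, "x": 0.012, "y": -0.038, "z": 0, "twist": 0}, {"fingers": 1, "x": 0.012, "y": -0.038, "z": 0, "twist": 0}, {"fingers": 1, "x": 0.012, "y": -0.038, "z": 0, "twist": 0}, {"fingers": 1, "x": 0.01, "y": -0.035, "z": 0, "twist": 0}, {"fingers": 1, "x": 0.0, "y": -0.03, "z": 0, "twist": 0}, {"fingers": 1, "x": 0, "y": -0.02, "z": 0, "twist": 0}]}}

```text
time: 2.65
ee_pos: [0.2728, -0.1737, 0.2432]
tool_rot: [0.002, 0.154, 0.988, -0.002]
ft_force: [0.2, 0.6, 0.1]
opening: 0.0856
gripper_force: 0.0
```

Emit:
{"fn": "carry_out", "kwargs": {"plan": [{"fingers": 1, "x": 0, "y": 0, "z": 0, "twist": 0}, {"fingers": 1, "x": 0, "y": 0, "z": 0, "twist": 0}]}}

```text
time: 2.82
ee_pos: [0.2738, -0.1724, 0.2423]
tool_rot: [0.001, 0.155, 0.988, -0.001]
ft_force: [0.5, -0.3, 0.5]
opening: 0.0859
gripper_force: 0.0
```

Run:
```python
from h import *
import pickle
c=vision.camera_info('wrist');im=save('wrist','w2.png');s=ctrl.observe();print(s['time'],s['ee_pos'],s['joint_pos'])
pickle.dump(c,open('w2.pkl','wb'));print(proj('w',[.536,-.272,.15],c))
```

```text
2.8667 [ 0.27409674 -0.17189476  0.2420191 ] [-6.65967367e-01 -6.66266346e-01  1.82915032e+00  5.69361433e-04
  1.97606778e+00 -1.92719048e+00]
[268.76557979 468.9851254 ]
```

View pics/w2.png

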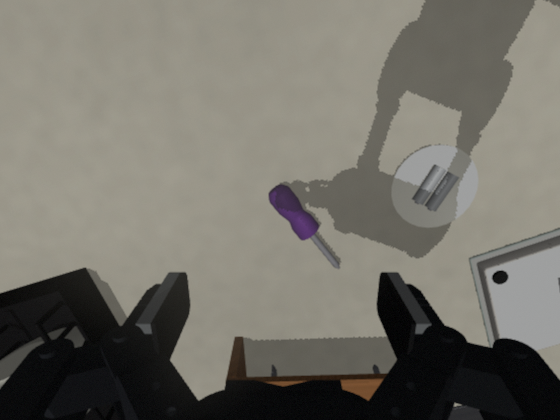

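The picture shows I moved the wrong way in x: the purple decoy is at (290,210) and the rest's edge is at the bottom. Moving over the driver now.

Emit:
{"fn": "carry_out", "kwargs": {"plan": [{"fingers": 1, "x": -0.028, "y": -0.0015, "z": 0, "twist": 0}, {"fingers": 1, "x": -0.028, "y": -0.0015, "z": 0, "twist": 0}, {"fingers": 1, "x": -0.028, "y": -0.0015, "z": 0, "twist": 0}, {"fingers": 1, "x": -0.028, "y": -0.0015, "z": 0, "twist": 0}, {"fingers": 1, "x": -0.028, "y": -0.0015, "z": 0, "twist": 0}, {"fingers": 1, "x": -0.028, "y": -0.0015, "z": 0, "twist": 0}, {"fingers": 1, "x": -0.028, "y": -0.0015, "z": 0, "twist": 0}, {"fingers": 1, "x": -0.028, "y": -0.0015, "z": 0, "twist": 0}, {"fingers": 1, "x": -0.028, "y": -0.0015, "z": 0, "twist": 0}, {"fingers": 1, "x": -0.028, "y": -0.0015, "z": 0, "twist": 0}, {"fingers": 1, "x": 0, "y": 0, "z": 0, "twist": 0}, {"fingers": 1, "x": 0, "y": 0, "z": 0, "twist": 0}]}}

```text
time: 3.87
ee_pos: [0.5376, -0.27, 0.2392]
tool_rot: [-0.001, 0.153, 0.988, 0.001]
ft_force: [-0.0, 0.2, 0.3]
opening: 0.0855
gripper_force: 0.0
```

Run:
```python
from h import *
import pickle
c=vision.camera_info('wrist');im=save('wrist','w3.png');s=ctrl.observe();print(s['time'],s['ee_pos'],s['joint_pos'])
pickle.dump(c,open('w3.pkl','wb'));u,v=proj('w',[.536,-.272,.15],c).astype(int);print(u,v)
u0,v0=max(0,min(u-100,360)),max(0,min(v-75,270));print(u0,v0)
cr=im[v0:v0+150,u0:u0+200,::-1].astype(float);cr=255*(cr/255)**.45
cv2.imwrite('pics/w3c.png',cv2.resize(cr.astype(np.uint8),(800,600),interpolation=cv2.INTER_CUBIC))
```

```text
3.9167 [ 0.53678728 -0.2701584   0.24029945] [-5.23006777e-01  9.67866025e-02  1.20868339e+00  2.26446135e-04
  1.83730090e+00 -1.78693655e+00]
279 213
179 138
```

View pics/w3c.png

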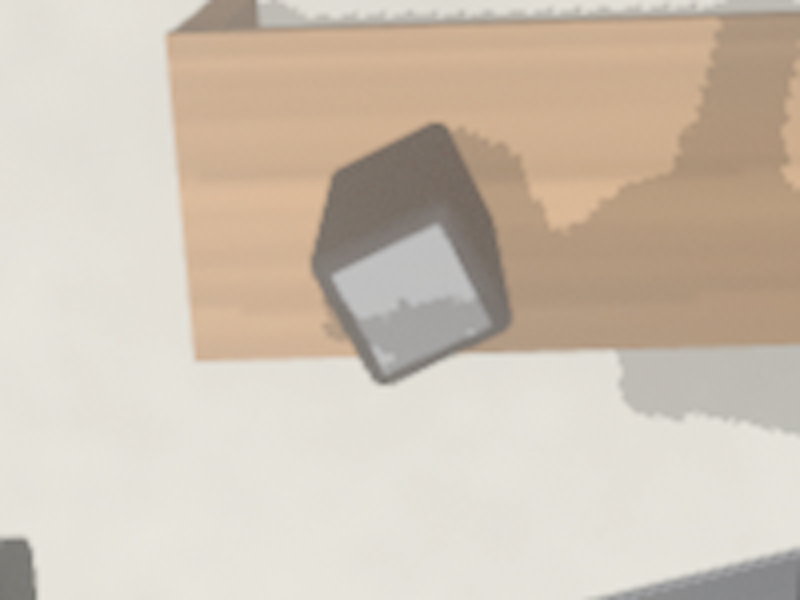

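Wrist view: the square handle's top face has crop corners (331,275), (440,224), (494,325) and (385,375), so its centre is near (412,300).

Run:
```python
from h import *
import pickle;c=pickle.load(open('w3.pkl','rb'))
f=lambda x,y,z=.150: ray('w',179+(x+.5)/4-.5,138+(y+.5)/4-.5,z,c)
P=[f(*p) for p in((331,275),(440,224),(494,325),(385,375))];m=sum(P)/4;print(m)
for i in range(4):
    d=P[(i+1)%4]-P[i];print(np.linalg.norm(d),np.degrees(np.arctan2(d[1],d[0]))%90)
s=ctrl.observe();R=rot(s['tool_rot']);print('tool y deg',np.degrees(np.arctan2(R[1,1],R[0,1])),R.T@(m-s['ee_pos']))
```

```text
[ 0.53566788 -0.27046496  0.15      ]
0.02229091594064415 8.536142090630563
0.02212648190228427 9.932935720716802
0.022783586372212127 8.810121913857003
0.02222890399942879 8.65715831382576
tool y deg 72.42123667840586 [ 0.00087486 -0.00067241  0.09030017]
```

Emit:
{"fn": "carry_out", "kwargs": {"plan": [{"fingers": 1, "x": 0, "y": 0, "z": 0, "twist": -0.116}, {"fingers": 1, "x": 0, "y": 0, "z": 0, "twist": -0.116}, {"fingers": 1, "x": 0, "y": 0, "z": 0, "twist": -0.116}, {"fingers": 1, "x": 0.001, "y": 0, "z": 0, "twist": -0.116}, {"fingers": 1, "x": 0, "y": 0, "z": 0.024, "twist": 0}, {"fingers": 1, "x": 0, "y": 0, "z": 0.024, "twist": 0}, {"fingers": 1, "x": 0, "y": 0, "z": 0.024, "twist": 0}, {"fingers": 1, "x": 0, "y": 0, "z": 0.024, "twist": 0}, {"fingers": 1, "x": 0, "y": 0, "z": 0.024, "twist": 0}, {"fingers": 1, "x": 0, "y": 0, "z": 0.024, "twist": 0}, {"fingers": 1, "x": 0, "y": 0, "z": 0, "twist": 0}, {"fingers": 1, "x": 0, "y": 0, "z": 0, "twist": 0}]}}

```text
time: 4.92
ee_pos: [0.534, -0.2709, 0.0966]
tool_rot: [-0.001, -0.077, 0.997, 0.0]
ft_force: [1.1, -0.5, 0.6]
opening: 0.0854
gripper_force: 0.0
```

Emit:
{"fn": "carry_out", "kwargs": {"plan": [{"fingers": -1, "x": 0, "y": 0, "z": 0, "twist": 0}, {"fingers": -1, "x": 0, "y": 0, "z": 0, "twist": 0}, {"fingers": -1, "x": 0, "y": 0, "z": 0, "twist": 0}, {"fingers": -1, "x": 0, "y": 0, "z": 0, "twist": 0}, {"fingers": -1, "x": 0, "y": 0, "z": 0, "twist": 0}, {"fingers": -1, "x": 0, "y": 0, "z": 0, "twist": 0}, {"fingers": -1, "x": 0, "y": 0, "z": 0, "twist": 0}, {"fingers": -1, "x": 0, "y": 0, "z": 0, "twist": 0}, {"fingers": -1, "x": 0, "y": 0, "z": 0, "twist": 0}, {"fingers": -1, "x": 0, "y": 0, "z": 0, "twist": 0}]}}

```text
time: 5.75
ee_pos: [0.5354, -0.2724, 0.0979]
tool_rot: [0.001, -0.077, 0.997, -0.001]
ft_force: [-0.8, 1.7, 5.0]
opening: 0.0295
gripper_force: 59.8
```

Run:
```python
from h import *
s=ctrl.observe();print(s['time'],s['ee_pos'],s['joint_pos'],s['ft_force'],s['torque'],s['opening'],s['gripper_force'])
R=rot(s['tool_rot']);print('tool y deg',np.degrees(np.arctan2(R[1,1],R[0,1])))
```

```text
5.75 [ 0.53543884 -0.27244112  0.09789821] [-5.27400388e-01  1.05689616e-01  1.45119900e+00  1.72992527e-04
  1.58265304e+00 -2.25239918e+00] [-0.76008429  1.69487934  5.04613029] [0.12523017 0.0490242  0.00086109] 0.029474234708090595 59.798703789711
tool y deg 98.83522181120266
```

Emit:
{"fn": "carry_out", "kwargs": {"plan": [{"fingers": -1, "x": 0, "y": 0, "z": -0.015, "twist": 0}, {"fingers": -1, "x": 0, "y": 0, "z": -0.02, "twist": 0}, {"fingers": -1, "x": 0, "y": 0, "z": -0.03, "twist": 0}, {"fingers": -1, "x": 0, "y": 0, "z": -0.03, "twist": 0}, {"fingers": -1, "x": 0, "y": 0, "z": -0.03, "twist": 0}, {"fingers": -1, "x": 0, "y": 0, "z": -0.03, "twist": 0}, {"fingers": -1, "x": 0, "y": 0.01, "z": -0.025, "twist": 0}, {"fingers": -1, "x": 0, "y": 0.02, "z": -0.02, "twist": 0}, {"fingers": -1, "x": 0, "y": 0.03, "z": 0, "twist": 0}, {"fingers": -1, "x": 0, "y": 0.03, "z": 0, "twist": 0}, {"fingers": -1, "x": -0.006, "y": 0.03, "z": 0, "twist": 0}, {"fingers": -1, "x": -0.006, "y": 0.03, "z": 0, "twist": 0}]}}

```text
time: 6.75
ee_pos: [0.5233, -0.1211, 0.2961]
tool_rot: [-0.0, -0.077, 0.997, 0.0]
ft_force: [0.5, 0.7, -0.8]
opening: 0.0293
gripper_force: 59.5
```

Emit:
{"fn": "carry_out", "kwargs": {"plan": [{"fingers": -1, "x": -0.006, "y": 0.03, "z": 0, "twist": 0}, {"fingers": -1, "x": -0.006, "y": 0.03, "z": 0, "twist": 0}, {"fingers": -1, "x": -0.006, "y": 0.03, "z": 0, "twist": 0}, {"fingers": -1, "x": -0.006, "y": 0.03, "z": 0, "twist": 0}, {"fingers": -1, "x": -0.006, "y": 0.03, "z": 0, "twist": 0}, {"fingers": -1, "x": -0.006, "y": 0.03, "z": 0, "twist": 0}, {"fingers": -1, "x": -0.006, "y": 0.03, "z": 0, "twist": 0}, {"fingers": -1, "x": -0.004, "y": 0.03, "z": 0, "twist": 0}, {"fingers": -1, "x": 0, "y": 0.027, "z": 0, "twist": 0}, {"fingers": -1, "x": 0, "y": 0.02, "z": 0, "twist": 0}, {"fingers": -1, "x": 0, "y": 0, "z": 0, "twist": 0}, {"fingers": -1, "x": 0, "y": 0, "z": 0, "twist": 0}]}}

```text
time: 7.75
ee_pos: [0.5248, 0.1693, 0.2957]
tool_rot: [-0.001, -0.078, 0.997, -0.0]
ft_force: [0.1, -0.1, -2.3]
opening: 0.0296
gripper_force: 59.6
```

Run:
```python
from h import *
s=ctrl.observe();print(s['time'],s['ee_pos'],s['joint_pos'],s['opening'])
R=rot(s['tool_rot']);print('tool y deg',np.degrees(np.arctan2(R[1,1],R[0,1])))
im=save('scene','s2.png');u,v=proj('scene',np.array(s['ee_pos'])-[0,0,.05]).astype(int);print(u,v)
cr=im[v-45:v+45,u-60:u+60,::-1].astype(float);cr=255*(cr/255)**.6
cv2.imwrite('pics/s2c.png',cv2.resize(cr.astype(np.uint8),(800,600),interpolation=cv2.INTER_CUBIC))
```

```text
7.75 [0.52479706 0.16932971 0.29567146] [ 2.50613813e-01 -1.56516550e-02  1.22544228e+00 -3.42299070e-04
  1.93326693e+00 -1.47658147e+00] 0.029563938666565485
tool y deg 98.95407817775741
308 151
```

View pics/s2c.png

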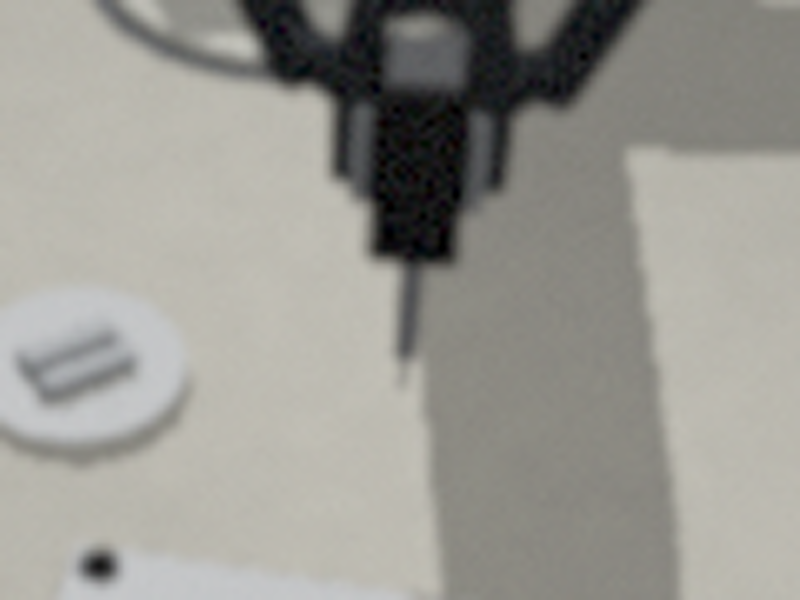

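The blade looks edge-on from the scene camera (shaft at crop (408,310), tip at (402,388)), so its width runs along the ~9° direction. A quick tilt check and the screw in this view:

Run:
```python
from h import *
p=np.array([.5248,.1693,.2957])
for dz in (-.017,-.079): print((proj('scene',p+[0,0,dz])-[248,106])/.15)
```

```text
[410.82487688 225.32873431]
[400.75783591 364.88672264]
```

Emit:
{"fn": "carry_out", "kwargs": {"plan": [{"fingers": -1, "x": 0, "y": 0, "z": 0.02, "twist": 0.111}, {"fingers": -1, "x": 0, "y": 0, "z": 0.03, "twist": 0.111}, {"fingers": -1, "x": 0, "y": 0, "z": 0.03, "twist": 0.111}, {"fingers": -1, "x": 0, "y": 0, "z": 0.03, "twist": 0}, {"fingers": -1, "x": 0, "y": 0, "z": 0.02, "twist": 0}, {"fingers": -1, "x": 0, "y": 0, "z": 0.015, "twist": 0}, {"fingers": -1, "x": 0, "y": 0, "z": 0.01, "twist": 0}, {"fingers": -1, "x": 0, "y": 0, "z": 0.01, "twist": 0}, {"fingers": -1, "x": 0, "y": 0, "z": 0, "twist": 0}, {"fingers": -1, "x": 0, "y": 0, "z": 0, "twist": 0}]}}

```text
time: 8.63
ee_pos: [0.5253, 0.1681, 0.1317]
tool_rot: [0.0, 0.09, 0.996, -0.0]
ft_force: [-0.3, -0.1, -1.1]
opening: 0.0293
gripper_force: 59.5
```

Run:
```python
from h import *
S=[]
for i in range(4):
    a=vision.grab_frame('scene' if i<2 else 'wrist');s=ctrl.observe();S.append(np.r_[s['ee_pos'],s['ft_force']])
    if i==0: sc=a
R=rot(s['tool_rot']);print(s['time'],np.mean(S,0).round(4),'tool y deg',np.degrees(np.arctan2(R[1,1],R[0,1])))
u,v=proj('scene',[.525,.17,.05]).astype(int);print(u,v)
A=cv2.resize(sc[v-30:v+30,u-40:u+40],(600,450),interpolation=3)
cv2.imwrite('pics/s3.png',A[:,:,::-1]);cv2.imwrite('pics/w4.png',a[:,:,::-1])
print((proj('scene',np.mean(S,0)[:3]-[0,0,.079])-[u-40,v-30])*7.5,(proj('scene',[.5251,.1697,.037])-[u-40,v-30])*7.5)
```

```text
8.8333 [ 0.5257  0.1685  0.1329  0.1822  0.1691 -1.0982] tool y deg 79.7551753075031
304 207
[303.16386309 223.73539346] [304.69922536 254.17487933]
```

View pics/s3.png

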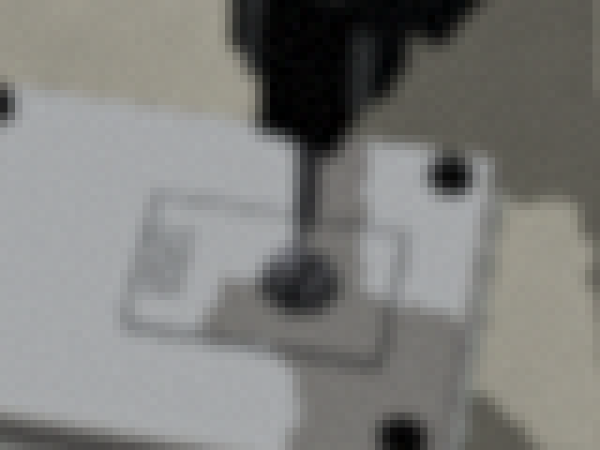

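Tip (302,250) and screw (300,280) line up laterally in the view. Descending in steps.

Emit:
{"fn": "carry_out", "kwargs": {"plan": [{"fingers": -1, "x": 0, "y": 0, "z": 0.008, "twist": 0}, {"fingers": -1, "x": 0, "y": 0, "z": 0.007, "twist": 0}, {"fingers": -1, "x": 0, "y": 0, "z": 0.002, "twist": 0}, {"fingers": -1, "x": 0, "y": 0, "z": 0.002, "twist": 0}, {"fingers": -1, "x": 0, "y": 0, "z": 0.002, "twist": 0}, {"fingers": -1, "x": 0, "y": 0, "z": 0.0, "twist": 0}, {"fingers": -1, "x": 0, "y": 0, "z": 0, "twist": 0}]}}

```text
time: 9.42
ee_pos: [0.5251, 0.1685, 0.1105]
tool_rot: [0.0, 0.089, 0.996, 0.0]
ft_force: [-0.2, -0.9, -0.8]
opening: 0.0294
gripper_force: 59.7
```

Emit:
{"fn": "carry_out", "kwargs": {"plan": [{"fingers": -1, "x": 0, "y": 0, "z": 0.002, "twist": 0}, {"fingers": -1, "x": 0, "y": 0, "z": 0.0, "twist": 0}, {"fingers": -1, "x": 0, "y": 0, "z": 0, "twist": 0}]}}

```text
time: 9.67
ee_pos: [0.5254, 0.1686, 0.1093]
tool_rot: [0.001, 0.089, 0.996, 0.0]
ft_force: [-0.0, 0.2, 2.6]
opening: 0.0297
gripper_force: 59.9
```

Emit:
{"fn": "carry_out", "kwargs": {"plan": [{"fingers": -1, "x": 0, "y": 0, "z": 0.002, "twist": 0}, {"fingers": -1, "x": 0, "y": 0, "z": 0.0, "twist": 0}, {"fingers": -1, "x": 0, "y": 0, "z": 0, "twist": 0}]}}

```text
time: 9.92
ee_pos: [0.5255, 0.1686, 0.1078]
tool_rot: [0.001, 0.089, 0.996, 0.0]
ft_force: [-0.6, -0.4, 6.9]
opening: 0.029
gripper_force: 60.6
```

Emit:
{"fn": "carry_out", "kwargs": {"plan": [{"fingers": -1, "x": 0, "y": 0, "z": 0.002, "twist": 0}, {"fingers": -1, "x": 0, "y": 0, "z": 0.0, "twist": 0}, {"fingers": -1, "x": 0, "y": 0, "z": 0, "twist": 0}]}}

```text
time: 10.17
ee_pos: [0.5257, 0.1686, 0.1076]
tool_rot: [0.001, 0.089, 0.996, 0.0]
ft_force: [-3.7, -2.2, 13.6]
opening: 0.0294
gripper_force: 61.6
```

Emit:
{"fn": "carry_out", "kwargs": {"plan": [{"fingers": -1, "x": 0, "y": 0, "z": 0.002, "twist": 0}, {"fingers": -1, "x": 0, "y": 0, "z": 0.0, "twist": 0}, {"fingers": -1, "x": 0, "y": 0, "z": 0, "twist": 0}]}}

```text
time: 10.42
ee_pos: [0.5259, 0.1686, 0.1074]
tool_rot: [0.002, 0.089, 0.996, 0.001]
ft_force: [-6.3, -2.4, 21.3]
opening: 0.0293
gripper_force: 62.4
```

Emit:
{"fn": "carry_out", "kwargs": {"plan": [{"fingers": -1, "x": 0, "y": 0, "z": 0, "twist": 0.06}, {"fingers": -1, "x": 0, "y": 0, "z": 0, "twist": 0.06}, {"fingers": -1, "x": 0, "y": 0, "z": 0, "twist": 0.06}, {"fingers": -1, "x": 0, "y": 0, "z": 0, "twist": 0.06}, {"fingers": -1, "x": 0, "y": 0, "z": 0, "twist": 0.06}]}}

```text
time: 10.83
ee_pos: [0.5266, 0.1689, 0.1074]
tool_rot: [0.003, 0.238, 0.971, 0.002]
ft_force: [-4.8, 0.1, 19.6]
opening: 0.0294
gripper_force: 62.1
```

```bash
cat > st.py <<'E'
from h import *
s=ctrl.observe();R=rot(s['tool_rot']);print(s['time'],s['ee_pos'].round(4),s['ft_force'].round(1),s['torque'].round(3),'tool y deg',np.degrees(np.arctan2(R[1,1],R[0,1])).round(2),'tilt',R[:,2].round(4),s['opening'],s['joint_pos'][5].round(3))
E
python3 st.py
```

```text
10.8333 [0.5266 0.1689 0.1074] [-4.8  0.1 19.6] [-0.248  1.014  0.101] tool y deg 62.41 tilt [ 0.0062  0.0016 -1.    ] 0.029419005056219704 -0.84
```

Emit:
{"fn": "carry_out", "kwargs": {"plan": [{"fingers": -1, "x": 0, "y": 0, "z": 0, "twist": 0.06}, {"fingers": -1, "x": 0, "y": 0, "z": 0, "twist": 0.06}, {"fingers": -1, "x": 0, "y": 0, "z": 0, "twist": 0.06}, {"fingers": -1, "x": 0, "y": 0, "z": 0, "twist": 0.06}, {"fingers": -1, "x": 0, "y": 0, "z": 0, "twist": 0.06}, {"fingers": -1, "x": 0, "y": 0, "z": 0, "twist": 0.06}, {"fingers": -1, "x": 0, "y": 0, "z": 0, "twist": 0.06}, {"fingers": -1, "x": 0, "y": 0, "z": 0, "twist": 0.06}]}}

```text
time: 11.5
ee_pos: [0.5269, 0.1696, 0.1074]
tool_rot: [0.003, 0.462, 0.887, 0.003]
ft_force: [-3.0, 0.6, 17.4]
opening: 0.0295
gripper_force: 61.9
```

```bash
python3 st.py
python3 - <<'E'
from h import *
sc=vision.grab_frame('scene');u,v=304,207
cv2.imwrite('pics/s4.png',cv2.resize(sc[v-30:v+30,u-40:u+40],(600,450),interpolation=3)[:,:,::-1])
E
```

```text
11.5 [0.5269 0.1696 0.1074] [-3.   0.6 17.4] [0.314 0.55  0.093] tool y deg 34.93 tilt [ 0.0073  0.003  -1.    ] 0.029520466401692896 -0.36
```

View pics/s4.png

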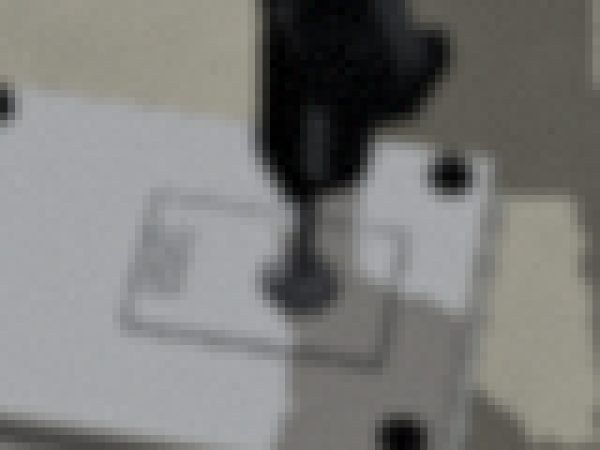

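The blade sits in the screw head at (300,280) and the turning torque is steady. Continuing towards the stop.

Emit:
{"fn": "carry_out", "kwargs": {"plan": [{"fingers": -1, "x": 0, "y": 0, "z": 0, "twist": 0.06}, {"fingers": -1, "x": 0, "y": 0, "z": 0, "twist": 0.06}, {"fingers": -1, "x": 0, "y": 0, "z": 0, "twist": 0.06}, {"fingers": -1, "x": 0, "y": 0, "z": 0, "twist": 0.06}, {"fingers": -1, "x": 0, "y": 0, "z": 0, "twist": 0.06}, {"fingers": -1, "x": 0, "y": 0, "z": 0, "twist": 0.06}, {"fingers": -1, "x": 0, "y": 0, "z": 0, "twist": 0.06}, {"fingers": -1, "x": 0, "y": 0, "z": 0, "twist": 0.06}, {"fingers": -1, "x": 0, "y": 0, "z": 0, "twist": 0.06}]}}

```text
time: 12.3
ee_pos: [0.5277, 0.17, 0.1076]
tool_rot: [0.002, 0.682, 0.731, 0.005]
ft_force: [-0.0, 2.0, 15.4]
opening: 0.0296
gripper_force: 61.6
```

```bash
python3 st.py
```

```text
12.3 [0.5277 0.17   0.1076] [-0.   2.  15.4] [ 0.57  -0.182  0.089] tool y deg 4.0 tilt [ 0.0095  0.0039 -0.9999] 0.02958241138053849 0.18
```

Emit:
{"fn": "carry_out", "kwargs": {"plan": [{"fingers": -1, "x": 0, "y": 0, "z": 0, "twist": 0.05}, {"fingers": -1, "x": 0, "y": 0, "z": 0, "twist": 0.05}]}}

```text
time: 12.47
ee_pos: [0.5279, 0.17, 0.1076]
tool_rot: [0.002, 0.718, 0.696, 0.005]
ft_force: [1.1, 2.6, 15.2]
opening: 0.0294
gripper_force: 61.6
```

```bash
python3 st.py
```

```text
12.4667 [0.5279 0.17   0.1076] [ 1.1  2.6 15.2] [ 0.626 -0.33   0.162] tool y deg -1.71 tilt [ 0.0099  0.004  -0.9999] 0.0293864441225215 0.279
```

Emit:
{"fn": "carry_out", "kwargs": {"plan": [{"fingers": -1, "x": 0, "y": 0, "z": 0, "twist": 0.05}, {"fingers": -1, "x": 0, "y": 0, "z": 0, "twist": 0.0}]}}

```text
time: 12.63
ee_pos: [0.528, 0.17, 0.1075]
tool_rot: [0.002, 0.735, 0.678, 0.005]
ft_force: [0.9, 1.9, 15.5]
opening: 0.0292
gripper_force: 61.6
```

```bash
python3 st.py
```

```text
12.6333 [0.528  0.17   0.1075] [ 0.9  1.9 15.5] [ 0.592 -0.337  0.104] tool y deg -4.59 tilt [ 0.01    0.004  -0.9999] 0.029158847532010333 0.329
```

Emit:
{"fn": "carry_out", "kwargs": {"plan": [{"fingers": -1, "x": 0, "y": 0, "z": 0, "twist": 0.05}, {"fingers": -1, "x": 0, "y": 0, "z": 0, "twist": 0.0}]}}

```text
time: 12.8
ee_pos: [0.528, 0.17, 0.1075]
tool_rot: [0.002, 0.751, 0.66, 0.005]
ft_force: [2.0, 2.4, 14.8]
opening: 0.0293
gripper_force: 61.5
```

```bash
python3 st.py
```

```text
12.8 [0.528  0.17   0.1075] [ 2.   2.4 14.8] [ 0.583 -0.38   0.095] tool y deg -7.44 tilt [ 0.0102  0.004  -0.9999] 0.029272467360014362 0.379
```

Emit:
{"fn": "carry_out", "kwargs": {"plan": [{"fingers": -1, "x": 0, "y": 0, "z": 0, "twist": 0.05}, {"fingers": -1, "x": 0, "y": 0, "z": 0, "twist": 0.0}]}}

```text
time: 12.97
ee_pos: [0.5281, 0.17, 0.1076]
tool_rot: [0.002, 0.768, 0.641, 0.005]
ft_force: [2.1, 3.9, 14.7]
opening: 0.0296
gripper_force: 61.5
```

```bash
python3 st.py
```

```text
12.9667 [0.5281 0.17   0.1076] [ 2.1  3.9 14.7] [ 0.591 -0.438  0.044] tool y deg -10.3 tilt [ 0.0104  0.004  -0.9999] 0.02961494608153947 0.429
```

```bash
cat > av.py <<'E'
from h import *
S=[]
for i in range(6):
    vision.grab_frame('top');s=ctrl.observe();S.append(np.r_[s['ee_pos'],s['ft_force'],s['torque']])
print(np.mean(S,0).round(4).tolist(),np.std(S,0).round(4).tolist())
E
python3 av.py
```

```text
[0.5281, 0.17, 0.1075, 1.7572, 2.4036, 15.1295, 0.5912, -0.4577, 0.0733] [0.0, 0.0, 0.0, 0.5968, 0.5353, 0.5533, 0.052, 0.0305, 0.0324]
```

Emit:
{"fn": "carry_out", "kwargs": {"plan": [{"fingers": -1, "x": 0, "y": 0, "z": 0, "twist": 0.06}, {"fingers": -1, "x": 0, "y": 0, "z": 0, "twist": 0.06}, {"fingers": -1, "x": 0, "y": 0, "z": 0, "twist": 0.0}]}}

```text
time: 13.52
ee_pos: [0.5282, 0.17, 0.1076]
tool_rot: [0.002, 0.805, 0.593, 0.005]
ft_force: [2.1, 1.7, 14.2]
opening: 0.0293
gripper_force: 61.5
```

```bash
python3 av.py; python3 st.py
```

```text
[0.5282, 0.17, 0.1076, 2.0135, 2.3321, 15.0887, 0.5719, -0.5508, 0.1759] [0.0, 0.0, 0.0, 0.3429, 0.2616, 0.3243, 0.0236, 0.0392, 0.0464]
13.8167 [0.5282 0.17   0.1076] [ 2.5  2.6 14.6] [ 0.55  -0.508  0.181] tool y deg -17.03 tilt [ 0.0108  0.0039 -0.9999] 0.029719992953813244 0.547
```

Emit:
{"fn": "carry_out", "kwargs": {"plan": [{"fingers": -1, "x": 0, "y": 0, "z": 0, "twist": 0.06}, {"fingers": -1, "x": 0, "y": 0, "z": 0, "twist": 0.06}, {"fingers": -1, "x": 0, "y": 0, "z": 0, "twist": 0.0}]}}

```text
time: 14.07
ee_pos: [0.5284, 0.1699, 0.1076]
tool_rot: [0.001, 0.839, 0.544, 0.006]
ft_force: [2.0, 1.7, 13.7]
opening: 0.0296
gripper_force: 61.5
```

```bash
python3 av.py; python3 st.py
```

```text
[0.5284, 0.1697, 0.1076, 2.5723, 0.8801, 14.4068, 0.3125, -0.658, 0.2354] [0.0, 0.0, 0.0, 0.4326, 0.3122, 0.5306, 0.028, 0.0161, 0.0202]
14.3667 [0.5284 0.1696 0.1076] [ 2.9  0.7 14.1] [ 0.295 -0.632  0.247] tool y deg -23.92 tilt [ 0.011   0.0033 -0.9999] 0.029575550462019567 0.667
```

Emit:
{"fn": "carry_out", "kwargs": {"plan": [{"fingers": -1, "x": 0, "y": 0, "z": 0, "twist": -0.05}, {"fingers": -1, "x": 0, "y": 0, "z": 0, "twist": -0.05}, {"fingers": -1, "x": 0, "y": 0, "z": 0, "twist": -0.05}, {"fingers": -1, "x": 0, "y": 0, "z": 0, "twist": 0.0}, {"fingers": -1, "x": 0, "y": 0, "z": 0, "twist": 0.0}]}}

```text
time: 14.78
ee_pos: [0.5282, 0.1697, 0.1075]
tool_rot: [0.002, 0.795, 0.607, 0.005]
ft_force: [1.4, 2.7, 15.0]
opening: 0.0292
gripper_force: 61.5
```

```bash
python3 av.py; python3 st.py
```

```text
[0.5282, 0.1697, 0.1075, 2.0241, 1.4277, 15.1035, 0.3302, -0.5076, 0.0957] [0.0, 0.0, 0.0, 0.2841, 0.5102, 0.4024, 0.0141, 0.0469, 0.0346]
15.0833 [0.5282 0.1697 0.1075] [ 1.8  1.8 14.4] [ 0.338 -0.478  0.108] tool y deg -15.34 tilt [ 0.0106  0.0034 -0.9999] 0.029477834760888427 0.517
```

The twist is elastic wind-up against the stop. Lifting and looking at the screw.

Emit:
{"fn": "carry_out", "kwargs": {"plan": [{"fingers": -1, "x": 0, "y": 0, "z": -0.006, "twist": 0}, {"fingers": -1, "x": 0, "y": 0, "z": -0.006, "twist": 0}, {"fingers": -1, "x": 0, "y": 0, "z": -0.01, "twist": 0}, {"fingers": -1, "x": 0, "y": 0, "z": -0.02, "twist": 0}, {"fingers": -1, "x": 0, "y": 0, "z": -0.03, "twist": 0}, {"fingers": -1, "x": -0.02, "y": 0, "z": -0.02, "twist": 0}, {"fingers": -1, "x": -0.03, "y": 0, "z": -0.01, "twist": 0}, {"fingers": -1, "x": -0.03, "y": 0, "z": 0, "twist": 0}, {"fingers": -1, "x": 0, "y": 0, "z": 0, "twist": 0}, {"fingers": -1, "x": 0, "y": 0, "z": 0, "twist": 0}, {"fingers": -1, "x": 0, "y": 0, "z": 0, "twist": 0}]}}

```text
time: 16.0
ee_pos: [0.5037, 0.0916, 0.204]
tool_rot: [-0.0, 0.795, 0.606, -0.0]
ft_force: [-0.3, 0.0, -1.3]
opening: 0.029
gripper_force: 62.4
```

```bash
python3 st.py
python3 - <<'E'
from h import *
import pickle
c=vision.camera_info('wrist');im=save('wrist','w5.png')
pickle.dump(c,open('w5.pkl','wb'));u,v=proj('w',[.5251,.1697,.037],c).astype(int)
u0,v0=u-100,max(0,v-75);print(u,v,u0,v0)
cr=im[v0:v0+150,u0:u0+200,::-1].astype(float);cr=255*(cr/255)**.6
cv2.imwrite('pics/w5c.png',cv2.resize(cr.astype(np.uint8),(800,600),interpolation=cv2.INTER_CUBIC))
E
```

```text
16.0 [0.5037 0.0916 0.204 ] [-0.3  0.  -1.3] [ 0.03   0.013 -0.025] tool y deg -15.38 tilt [-1.e-03  5.e-04 -1.e+00] 0.029015010223929417 0.382
285 96 185 21
```

View pics/w5c.png

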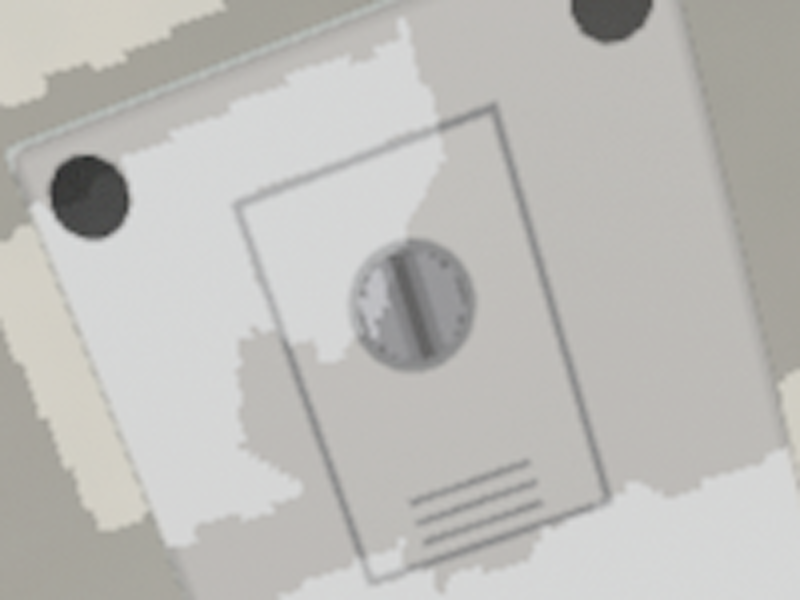

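The slot, from (395,255) to (427,357), is now parallel to the cover's long edges. That's a quarter turn from open, so it's locked. Back to the rest.

Emit:
{"fn": "carry_out", "kwargs": {"plan": [{"fingers": -1, "x": -0.01, "y": 0.004, "z": -0.02, "twist": 0}, {"fingers": -1, "x": -0.02, "y": 0.008, "z": -0.02, "twist": 0}, {"fingers": -1, "x": -0.03, "y": 0.011, "z": -0.02, "twist": 0}, {"fingers": -1, "x": -0.03, "y": 0.011, "z": 0, "twist": 0}, {"fingers": -1, "x": -0.03, "y": 0.011, "z": 0, "twist": 0}, {"fingers": -1, "x": -0.03, "y": 0.011, "z": 0, "twist": 0}, {"fingers": -1, "x": -0.03, "y": 0.011, "z": 0, "twist": 0}, {"fingers": -1, "x": -0.03, "y": 0.011, "z": 0, "twist": 0}, {"fingers": -1, "x": -0.03, "y": 0.011, "z": 0, "twist": 0}, {"fingers": -1, "x": -0.03, "y": 0.011, "z": 0, "twist": 0}, {"fingers": -1, "x": -0.03, "y": 0.011, "z": 0, "twist": 0}, {"fingers": -1, "x": -0.02, "y": 0.008, "z": 0, "twist": 0}]}}

```text
time: 17.05
ee_pos: [0.5343, -0.2505, 0.2631]
tool_rot: [-0.001, 0.795, 0.606, -0.001]
ft_force: [-0.1, -0.9, -2.6]
opening: 0.0291
gripper_force: 62.4
```

Emit:
{"fn": "carry_out", "kwargs": {"plan": [{"fingers": -1, "x": -0.014, "y": 0.005, "z": 0, "twist": 0}, {"fingers": -1, "x": -0.01, "y": 0.003, "z": 0, "twist": 0}, {"fingers": -1, "x": 0, "y": 0, "z": 0, "twist": 0}, {"fingers": -1, "x": 0, "y": 0, "z": 0, "twist": 0}, {"fingers": -1, "x": 0, "y": 0, "z": 0, "twist": 0}]}}

```text
time: 17.47
ee_pos: [0.5356, -0.2726, 0.2647]
tool_rot: [-0.0, 0.795, 0.607, 0.0]
ft_force: [0.5, 0.4, -1.1]
opening: 0.0294
gripper_force: 62.4
```

```bash
python3 av.py
python3 - <<'E'
from h import *
s=ctrl.observe();R=rot(s['tool_rot']);print(R.T@(np.array([.5356,-.2722,.0])-s['ee_pos']))
E
```

```text
[0.5355, -0.2729, 0.2649, 0.0523, -0.2579, -1.6892, 0.0227, -0.0067, 0.0033] [0.0001, 0.0003, 0.0001, 0.209, 0.2463, 0.3083, 0.0242, 0.0231, 0.023]
[ 1.17842810e-03 -2.20580726e-04  2.64818412e-01]
```

Emit:
{"fn": "carry_out", "kwargs": {"plan": [{"fingers": -1, "x": 0, "y": 0, "z": 0.03, "twist": 0}, {"fingers": -1, "x": 0, "y": 0, "z": 0.03, "twist": 0}, {"fingers": -1, "x": 0, "y": 0, "z": 0.03, "twist": 0}, {"fingers": -1, "x": 0, "y": 0, "z": 0.01, "twist": 0}, {"fingers": -1, "x": 0, "y": 0, "z": 0.01, "twist": 0}, {"fingers": -1, "x": 0, "y": 0, "z": 0.01, "twist": 0}, {"fingers": -1, "x": 0, "y": 0, "z": 0, "twist": 0}]}}

```text
time: 18.35
ee_pos: [0.5351, -0.2738, 0.1436]
tool_rot: [-0.001, 0.795, 0.606, -0.0]
ft_force: [0.1, -0.6, -1.3]
opening: 0.0295
gripper_force: 62.4
```

Emit:
{"fn": "carry_out", "kwargs": {"plan": [{"fingers": -1, "x": 0, "y": 0, "z": 0.01, "twist": 0}, {"fingers": -1, "x": 0, "y": 0, "z": 0.01, "twist": 0}, {"fingers": -1, "x": 0, "y": 0, "z": 0.01, "twist": 0}, {"fingers": -1, "x": 0, "y": 0, "z": 0.01, "twist": 0}, {"fingers": -1, "x": 0, "y": 0, "z": 0.005, "twist": 0}, {"fingers": -1, "x": 0, "y": 0, "z": 0, "twist": 0}, {"fingers": -1, "x": 0, "y": 0, "z": 0, "twist": 0}]}}

```text
time: 18.93
ee_pos: [0.5351, -0.2739, 0.0991]
tool_rot: [-0.0, 0.795, 0.606, -0.0]
ft_force: [-0.1, -0.4, -1.9]
opening: 0.0294
gripper_force: 62.5
```

Emit:
{"fn": "carry_out", "kwargs": {"plan": [{"fingers": -1, "x": 0, "y": 0, "z": 0.002, "twist": 0}, {"fingers": -1, "x": 0, "y": 0, "z": 0, "twist": 0}, {"fingers": -1, "x": 0, "y": 0, "z": 0.0, "twist": 0}]}}

```text
time: 19.18
ee_pos: [0.5355, -0.2741, 0.0979]
tool_rot: [0.0, 0.795, 0.606, 0.0]
ft_force: [0.1, 0.5, 1.5]
opening: 0.0294
gripper_force: 62.6
```

Emit:
{"fn": "carry_out", "kwargs": {"plan": [{"fingers": -1, "x": 0, "y": 0, "z": 0.002, "twist": 0}, {"fingers": -1, "x": 0, "y": 0, "z": 0, "twist": 0}, {"fingers": -1, "x": 0, "y": 0, "z": 0.0, "twist": 0}]}}

```text
time: 19.43
ee_pos: [0.5356, -0.2741, 0.0979]
tool_rot: [0.001, 0.795, 0.606, 0.0]
ft_force: [-3.4, 2.0, 9.0]
opening: 0.0294
gripper_force: 63.5
```

Emit:
{"fn": "carry_out", "kwargs": {"plan": [{"fingers": -1, "x": 0, "y": 0, "z": 0.002, "twist": 0}, {"fingers": -1, "x": 0, "y": 0, "z": 0, "twist": 0}, {"fingers": -1, "x": 0, "y": 0, "z": 0.0, "twist": 0}]}}

```text
time: 19.68
ee_pos: [0.5356, -0.2741, 0.0979]
tool_rot: [0.001, 0.795, 0.606, 0.001]
ft_force: [-6.8, 3.8, 17.2]
opening: 0.0293
gripper_force: 64.6
```

Emit:
{"fn": "carry_out", "kwargs": {"plan": [{"fingers": -1, "x": 0, "y": 0, "z": -0.004, "twist": 0}, {"fingers": -1, "x": 0, "y": 0, "z": 0, "twist": 0}, {"fingers": 0, "x": 0, "y": 0, "z": 0, "twist": 0}, {"fingers": 0.5, "x": 0, "y": 0, "z": 0, "twist": 0}, {"fingers": 1, "x": 0, "y": 0, "z": 0, "twist": 0}, {"fingers": 1, "x": 0, "y": 0, "z": 0, "twist": 0}, {"fingers": 1, "x": 0, "y": 0, "z": 0, "twist": 0}, {"fingers": 1, "x": 0, "y": 0, "z": 0, "twist": 0}, {"fingers": 1, "x": 0, "y": 0, "z": 0, "twist": 0}, {"fingers": 1, "x": 0, "y": 0, "z": 0, "twist": 0}]}}

```text
time: 20.52
ee_pos: [0.5352, -0.274, 0.0974]
tool_rot: [-0.0, 0.795, 0.606, -0.0]
ft_force: [-0.4, -0.7, 0.6]
opening: 0.0852
gripper_force: 0.0
```

Emit:
{"fn": "carry_out", "kwargs": {"plan": [{"fingers": 1, "x": 0, "y": 0, "z": -0.015, "twist": 0}, {"fingers": 1, "x": 0, "y": 0, "z": -0.03, "twist": 0}, {"fingers": 1, "x": 0, "y": 0, "z": -0.03, "twist": 0}, {"fingers": 1, "x": 0, "y": 0, "z": -0.03, "twist": 0}, {"fingers": 1, "x": 0, "y": 0, "z": -0.03, "twist": 0}, {"fingers": 1, "x": 0, "y": 0, "z": -0.01, "twist": 0}, {"fingers": 1, "x": 0, "y": 0, "z": 0, "twist": 0}, {"fingers": 1, "x": 0, "y": 0, "z": 0, "twist": 0}]}}

```text
time: 21.18
ee_pos: [0.5354, -0.274, 0.2421]
tool_rot: [0.0, 0.795, 0.606, 0.0]
ft_force: [0.0, 1.0, -0.1]
opening: 0.0857
gripper_force: 0.0
```

```bash
python3 st.py
python3 - <<'E'
from h import *
im=save('wrist','w6.png');print(proj('wrist',[.5355,-.2735,.15]))
E
```

```text
21.1833 [ 0.5354 -0.274   0.2421] [ 0.   1.  -0.1] [-0.016 -0.009 -0.009] tool y deg -15.35 tilt [ 3.e-04 -2.e-04 -1.e+00] 0.08568916464335784 -0.262
[285.99192842 211.17598892]
```

View pics/w6.png

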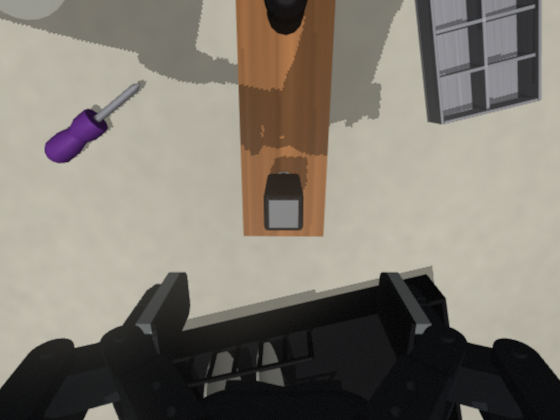

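The driver stands upright in its hole with its top at (284,212), where it should be. The cross driver at (286,10) is still standing, and the gripper is clear.

```bash
python3 -c "
from cell import job_done
print(job_done())"
```

```text
the job is handed in; nothing more can be done
None
```

The lock screw was pressed in and turned a quarter turn clockwise to its stop; the last close view shows its slot parallel to the cover's long edges. The flat-blade screwdriver is back upright in its hole, the gripper is clear, and I handed the job in at about 21 s of the 61 s allowed.

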